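# Seat the slide carrier on the blue-light viewer and hold its amber shield at 45 degrees

### The job

Lower the slide carrier gently over the two locating pins of the blue-light viewer, either way round, until it lies flush on the bed, and let go of it. Then take the amber cover, which leans back open, by its black grip, bring it forward without letting it drop, and finish still holding it by the grip at 45 degrees above the bed, as a shield to look through while I work on the slides beneath (let go, it would fall shut). Leave the other things on the bench where they are.

Things in the scene. Friction and masses are not known exactly. Their poses are not given: they have to be found in the camera images.
- viewer: blue-light viewer, fixed: white box 230 (x) x 210 (y) mm, black bed 55 mm above the bench with a lit blue window, locating pins and, 69 mm behind the pins, a rail standing 33 mm above the bed that carries the amber cover's hinge. Origin on the bench under the seat point; x to the rear (away from the robot), z up
- carrier_center (a point): loose slide carrier, 0.14 kg, flat on the bench: dark plate 92 (x) x 120 (y) x 8 mm, a 10 mm through hole at y = +50 and y = -50 mm, a glass slide either side of a pale upright ridge in the middle. Hold it across the ridge: 14 mm thick (y), 50 mm long (x), its top 34 mm above the plate's underside. This point is the centre, 17 mm above the underside and 17 mm below the ridge's top; z up
- seat (a point): where the carrier belongs: point on the viewer's black bed half-way between its two steel locating pins, where the middle of the carrier's underside comes to lie. x to the viewer's rear, y along the pins (at y = +50 and -50 mm), z up; the carrier's x axis must run along this x, either way. Pins 8 mm in diameter and 16 mm tall, the top 6 mm tapering to 3 mm
- cover_hinge (a point): middle of the cover's hinge line, 92 mm behind and 40 mm above the seat point; the line runs along y, x to the viewer's rear, z up; does not turn with the cover
- cover_grip (a point): point to hold, in the black tongue at the middle of the cover's free edge, 192 mm from the hinge line. Tongue 30 mm wide (y, along the hinge; hold it across this), 12 mm thick (z), 50 mm long; this point is 18 mm from its end and 32 mm out from the sheet's edge. x points to the hinge, z out of the cover's upper face. Cover: amber sheet 200 mm wide, 0.3 kg, a 34 mm skirt below front and sides
- cover (a joint): angle of the amber cover above the bed, rad: 0 shut and level, 0.785 is 45 degrees, 1.95 leaning back on its stop as it starts. It turns freely and has no catch: forward of about 1.6 it falls shut.
- tweezers: bystander: steel tweezers, 115 mm long, lying on the bench; origin under their middle
- marker: bystander: black-capped marker pen, 129 mm long, lying on the bench; origin under its middle
- pipette: bystander: dark blue pipette, 254 mm long, lying on the bench behind the work; origin under its middle
- comb: bystander: red gel comb, 84 mm long, lying on the bench; origin under its middle
- tank: bystander: clear gel tank, 75 x 154 x 71 mm; origin under its middle
- boat: bystander: white square weighing boat, 82 x 82 x 19 mm; origin under its middle

How it is judged:
On the way:
1. the carrier lies flush on the bed over both pins, let go, with the cover still open behind it (z of carrier_center in the frame of seat between 0.0145 and 0.019 m and horizontal distance between carrier_center and seat below 0.004 m and angle between the x axis of carrier_center and the x axis of seat, either way round below 0.06 rad and angle between carrier_center's own z axis and vertical below 0.03 rad and contact force between the fingers and carrier below 0.1 N and value of joint cover above 1.5 rad), for 0.2 s.
At the end, for the whole second after the job is handed in: The fingers hold the amber cover still by its black grip (grasp point within 45 mm of cover_grip) at 45 degrees (within 7 degrees) above the bed, and nothing else carries it; the slide carrier lies flush on the bed (within 2 mm) over both pins, untouched (value of joint cover between 0.663 and 0.907 rad and velocity of joint cover between -0.08 and 0.08 rad/s and contact force between the fingers and cover above 0.4 N and distance between the grasp point and cover_grip below 0.045 m and contact force between each of cover, the arm, the fingers and carrier below 0.1 N and contact force between cover and tweezers below 0.1 N and contact force between cover and marker below 0.1 N and contact force between cover and pipette below 0.1 N and contact force between cover and comb below 0.1 N and contact force between cover and tank below 0.1 N and contact force between cover and boat below 0.1 N and z of carrier_center in the frame of seat between 0.0145 and 0.019 m and horizontal distance between carrier_center and seat below 0.004 m and angle between the x axis of carrier_center and the x axis of seat, either way round below 0.06 rad and angle between carrier_center's own z axis and vertical below 0.03 rad); the arm keeps its last pose, push and grip.
It fails at once if the carrier is dropped or thrown onto the pins: faster than 0.35 m/s in the last 30 mm above its seat (horizontal distance between carrier_center and seat below 0.02 m and z of carrier_center in the frame of seat below 0.047 m and linear speed of carrier above 0.35 m/s).
It fails at once if the cover drops: it turns down faster than 3 rad/s or below 20 degrees (velocity of joint cover below -3 rad/s or value of joint cover below 0.35 rad).
It fails at once if one of the other things on the bench is moved by more than 30 mm (distance of any of tweezers, marker, pipette, comb, tank, boat from where it was at the start of the episode above 0.03 m).
It also fails if it takes over 67 s, if anything falls off the work surface, if the arm or the gripper's body presses on something with over 40 N, if the wrist force passes 120 N, or if a joint passes its speed limit or range.

### The arm

A 6-joint arm with a two-finger parallel gripper is mounted at the origin on a cart in front of the work surface, level with it; the furniture and walls round the work are solid. World frame = base frame: x ahead of the robot, y to its left, z up, the work surface at z = 0. Lengths are in m, angles in rad, forces in N, time in s.
With the tool pointing down it reaches from about 0.275 to 0.75 m from the base axis. Payload 10.2 kg.
Tool frame: the origin (TCP) lies midway between the tips of the shut fingers; the grasp point (between the pads) lies 19 mm behind it (env.hold_point_z is the distance from the TCP to the grasp point, in m); x points along the fingers, z is the direction in which the jaws open and shut, and the axes are right-handed (so a half turn about x gives the same grasp; the last joint's range is limited). The gripper opens to 85 mm and grips with 20 to 120 N. Pads are 22 mm wide; open, the fingers measure 114 mm over their backs; the gripper's body (76 mm by 85 mm) begins 54 mm behind the grasp point. The pads swing forward as they close: fully open they stand 13 mm farther back than shut.
Start: joints at [-1.557, 0.313, 1.498, -0, 1.331, -0.223], TCP at [0.123, -0.51, 0.21] pointing down, gripper open.
Joint ranges: [-2.94, 2.94], [-0.97, 2.17], [0.19, 2.56], [-1.23, 4.37], [0.02, 3.11], [-2.88, 2.88]. Speed limits (rad/s): [2.39, 2.39, 3.01, 3.14, 3.14, 3.14].

### API

Orientations are given as a unit quaternion [x, y, z, w].
In Python, from bench import env, kinematics, monitor, eyes, job gives the robot as it stands. The module is installed in compiled form; this text tells all that it offers. Calls block until the motion is done:
- env.reach(position, orientation): joint-space move of the TCP to a pose.
- env.movel(position, velocity=0.15, frame=None, guard=None): straight line of the TCP; frame=None keeps the orientation; velocity is the mean speed in m/s. With guard (N) it stops when the force on the tool has changed by that much, and returns True; else False.
- env.set_joints(angles): joint-space move.
- env.release() and env.close_gripper(effort=None): open the fingers fully, or close them until they stop; effort is the grip in N (None keeps the last).
- env.hold(seconds).
- kinematics.ik(position, orientation): joint angles nearest the present ones, or None.
- monitor.sense(): the state.
- eyes.grab_frame(name): name is "scene" or "top" or "wrist"; returns a dict with "frame" (384x512x3 uint8, red, green, blue), "mtx" (3x3 intrinsics, pixels), "view" (4x4, takes a point from world to camera coordinates). Camera axes: x right, y down, z forward; pixel columns grow to the right and rows downward; lengths in m; the calibration is good to about 2 mm. A picture is of the moment at which its call begins. There is no depth.
A pose or a line that the arm cannot do raises env.MotionError and nothing moves.
- job.hand_in(): hands the job in, once; it reports no verdict.
The state is a dict: "clock": time; "joints": joint angles; "qvel": joint speeds; "joint_efforts": joint torques, N m; "position": TCP position; "ee_rot": TCP orientation; "contact_force": force on the tool from outside, world axes, zero at the start; "ft_torque": the same for the moment, N m; "finger_gap": opening from 0.0 (shut) to 1.0 (fully open).
Only numpy, scipy, OpenCV 4.12 (cv2) and the standard library are available. Lean on these libraries where they do the work, as an engineer would, in place of code of your own. Each camera call takes 0.05 s, during which the arm holds its last target.

## Working session

There is one attempt and no reset: what is moved stays moved. The work goes in short steps, each a Python script; the robot and the scene stay as the last script left them, time stands still between calls to the robot, and variables do not carry over. Pictures are saved under pics/ and viewed, and the job is handed in when it is done.

```bash
mkdir -p pics; ls
python3 - <<'E'
from bench import env, kinematics, monitor, eyes, job
import cv2, numpy as np
for n in ["scene","top","wrist"]:
    f=eyes.grab_frame(n); cv2.imwrite(f"pics/{n}0.png",f["frame"][:,:,::-1])
    print(n,np.round(f["mtx"],1).tolist(),np.round(f["view"],3).tolist())
s=monitor.sense(); print(s); print(env.hold_point_z)
E
```

```text
pics
scene [[410.9, 0.0, 258.9], [0.0, 410.9, 195.9], [0.0, 0.0, 1.0]] [[-0.878, -0.478, 0.016, 0.495], [-0.283, 0.492, -0.824, 0.235], [0.386, -0.728, -0.567, 1.032], [0.0, 0.0, 0.0, 1.0]]
top [[454.4, 0.0, 258.4], [0.0, 454.4, 196.0], [0.0, 0.0, 1.0]] [[-0.077, -0.997, -0.006, 0.04], [-0.975, 0.076, -0.21, 0.574], [0.21, -0.01, -0.978, 1.217], [0.0, 0.0, 0.0, 1.0]]
wrist [[305.3, 0.0, 252.8], [0.0, 305.3, 188.3], [0.0, 0.0, 1.0]] [[0.234, -0.972, -0.001, -0.524], [-0.937, -0.226, 0.266, -0.034], [-0.259, -0.061, -0.964, 0.378], [0.0, 0.0, 0.0, 1.0]]
{'clock': 0.15, 'joints': array([-1.55741774e+00,  3.13334956e-01,  1.49821221e+00, -4.93726352e-06,
        1.33097872e+00, -2.23401742e-01]), 'qvel': array([ 0.00118078, -0.00092686, -0.00358118,  0.0009558 ,  0.00012175,
        0.00061641]), 'joint_efforts': array([ 1.98568309e-04, -4.12368250e+01, -2.59797317e+01, -2.30957885e-04,
        3.19710300e-03,  8.65224479e-06]), 'position': array([ 0.12313471, -0.5101603 ,  0.2092786 ]), 'ee_rot': array([ 0.43769817,  0.55576601, -0.43718735,  0.55534824]), 'contact_force': array([-0.2330943 ,  0.48613851, -0.05258672]), 'ft_torque': array([-0.00016365, -0.00418073,  0.05637163]), 'finger_gap': 0.9983388641626402}
0.0187
```

View pics/scene0.png

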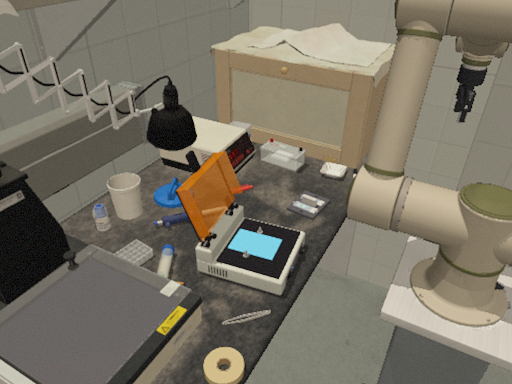

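View pics/top0.png

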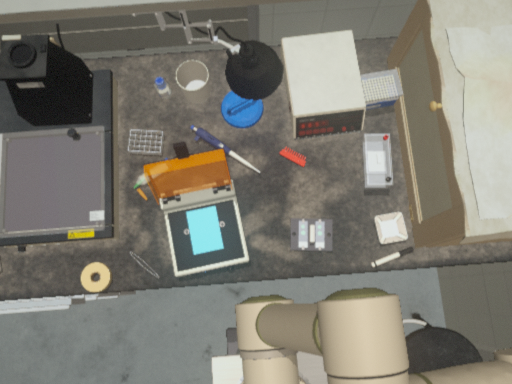

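View pics/wrist0.png

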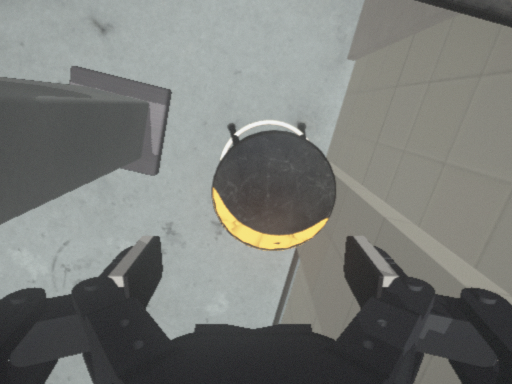

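The views show the carrier at top px (312,235), the viewer window at (205,230), the cover grip at about (181,150) in the top view and at (193,160) in the scene view. I'll get coarse positions and enlarged crops next.

```bash
cat > h.py <<'E'
from bench import env, kinematics, monitor, eyes, job
import cv2, numpy as np
from scipy.spatial.transform import Rotation as R
def grab(n,tag):
    f=eyes.grab_frame(n); cv2.imwrite(f"pics/{tag}.png",f["frame"][:,:,::-1])
    np.savez(f"pics/{tag}.npz",**f); return f
def ray(f,uv):
    V=np.array(f["view"]);K=np.array(f["mtx"])
    d=V[:3,:3].T@np.linalg.inv(K)@np.array([uv[0],uv[1],1.]); o=-V[:3,:3].T@V[:3,3]
    return o,d/np.linalg.norm(d)
def onz(f,uv,z):
    o,d=ray(f,uv); return o+d*(z-o[2])/d[2]
def tri(obs):
    A=np.zeros((3,3));b=np.zeros(3);L=[]
    for f,uv in obs:
        o,d=ray(f,uv);P=np.eye(3)-np.outer(d,d);A+=P;b+=P@o;L.append((o,d))
    p=np.linalg.solve(A,b)
    return p,[np.linalg.norm((np.eye(3)-np.outer(d,d))@(p-o)) for o,d in L]
def proj(f,p):
    q=np.array(f["view"])[:3]@np.append(p,1);q=np.array(f["mtx"])@q;return q[:2]/q[2]
def crop(tag,x0,y0,x1,y1,s,out):
    im=cv2.imread(f"pics/{tag}.png")[y0:y1,x0:x1]
    cv2.imwrite(f"pics/{out}.png",cv2.resize(im,None,fx=s,fy=s,interpolation=cv2.INTER_CUBIC))
def load(tag): return dict(np.load(f"pics/{tag}.npz"))
def down(yaw):
    # tool x -> -z ; tool z (jaw dir) -> horizontal at yaw
    x=np.array([0,0,-1.]);z=np.array([np.cos(yaw),np.sin(yaw),0]);y=np.cross(z,x)
    return R.from_matrix(np.c_[x,y,z]).as_quat()
E
python3 - <<'E'
from h import *
f=grab("top","t1");g=grab("scene","s1")
for nm,uv,z in [("carr",(312,234),.034),("carr",(312,234),.008),("win",(205,230),.055),("grip",(181,150),.25),("vFL",(177,275),.05),("vFR",(247,262),.05),("marker",(391,257),0),("boat",(391,228),0.01),("tank",(377,160),.03),("comb",(292,156),.0),("tweez",(144,264),0),("pip1",(194,128),0),("pip2",(259,172),0)]:
    print(nm,onz(f,uv,z).round(3))
crop("t1",130,130,350,290,3.6,"t1c");crop("s1",150,130,350,300,4,"s1c")
E
```

```text
carr [ 0.46  -0.147  0.034]
carr [ 0.463 -0.151  0.008]
win [0.491 0.151 0.055]
grip [0.664 0.177 0.25 ]
vFL [0.374 0.234 0.05 ]
vFR [0.395 0.041 0.05 ]
marker [ 0.38 -0.37  0.  ]
boat [ 0.462 -0.379  0.01 ]
tank [ 0.662 -0.36   0.03 ]
comb [ 0.703 -0.116  0.   ]
tweez [0.415 0.336 0.   ]
pip1 [0.815 0.174 0.   ]
pip2 [ 0.661 -0.013  0.   ]
```

View pics/t1c.png

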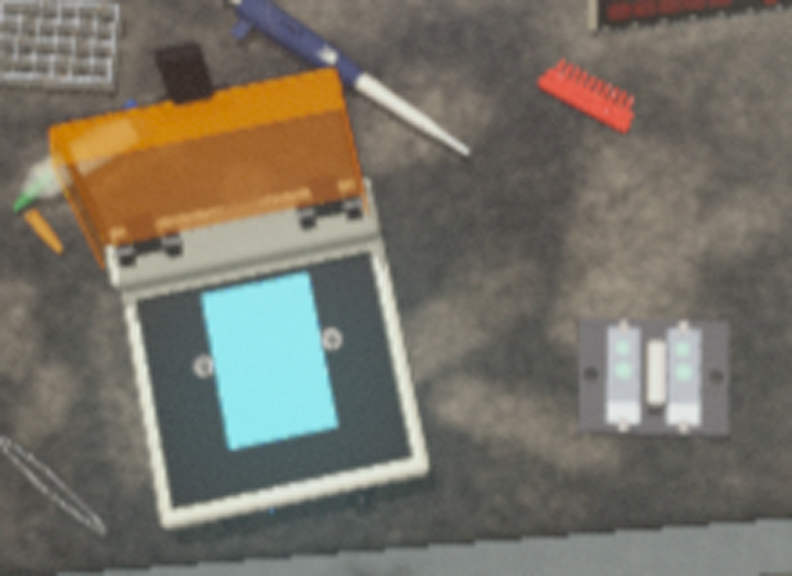

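View pics/s1c.png

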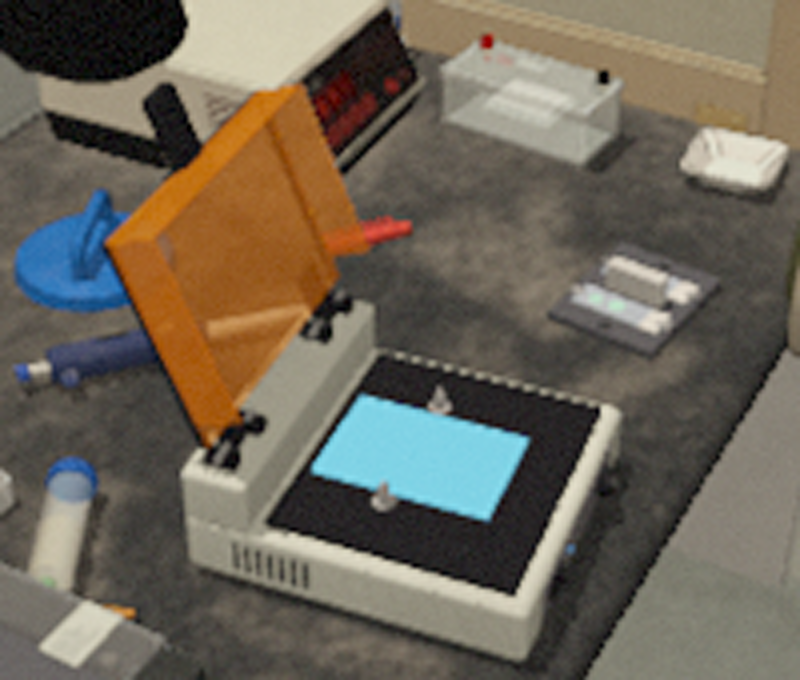

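Run:
```python
from h import *
f=load("t1");g=load("s1")
c=lambda x,y:(130+x/3.6,130+y/3.6)
d=lambda x,y:(150+x/4,130+y/4)
print("pinL",tri([(f,c(204,362)),(g,d(384,485))])); print("pinR",tri([(f,c(332,336)),(g,d(440,388))]))
h1=onz(f,c(590,374),.008);h2=onz(f,c(716,377),.008);print("holes",h1,h2,np.linalg.norm(h1-h2)); y=h1-h2
print("carr yaw",np.degrees(np.arctan2(-y[0],y[1])), (h1+h2)/2)
print("ridge",tri([(f,c(655,370)),(g,d(636,275))]))
print("grip", tri([(f,c(185,70)),(g,d(170,125))]))
w=eyes.grab_frame("wrist");V=w["view"];s=monitor.sense();Rt=R.from_quat(s["ee_rot"])
cam=-V[:3,:3].T@V[:3,3];print("cam in tool",Rt.inv().apply(cam-s["position"]),"fwd in tool",Rt.inv().apply(V[2,:3]),"right",Rt.inv().apply(V[0,:3]))
```

```text
pinL (array([0.49282341, 0.2004378 , 0.06540533]), [np.float64(0.0006449695243342246), np.float64(0.0006449695243341014)])
pinR (array([0.50546582, 0.1012863 , 0.06923637]), [np.float64(0.0014573086132376933), np.float64(0.0014573086132376564)])
holes [ 0.46711855 -0.09865435  0.008     ] [ 0.45691529 -0.19877809  0.008     ] 0.10064228477697224
carr yaw -5.818726510001907 [ 0.46201692 -0.14871622  0.008     ]
ridge (array([ 0.46435439, -0.14850995,  0.02598442]), [np.float64(0.0002736155586659265), np.float64(0.00027361555866589794)])
grip (array([0.6602081 , 0.17359106, 0.26543767]), [np.float64(0.00026077065779407465), np.float64(0.00026077065779397235)])
cam in tool [-0.16359353  0.06780896 -0.00090661] fwd in tool [ 9.63994930e-01 -2.65920603e-01 -8.37424842e-05] right [-5.31620955e-05 -5.07634467e-04  9.99999870e-01]
```

Run:
```python
from h import *
yawc=np.radians(-5.8)
for nm,p,yaw in [("carr",[.462,-.149,.01],yawc),("carrview",[.43,-.149,.2],yawc),("seat",[.499,.151,.08],np.radians(7.3)),("view",[.45,.151,.25],np.radians(7.3))]:
  for fl in (np.pi/2,-np.pi/2):
    q=kinematics.ik(p,down(yaw+fl)); print(nm,fl>0,None if q is None else q.round(2))
env.reach([.43,-.149,.20],down(yawc+np.pi/2)); print(monitor.sense()["clock"])
grab("wrist","w1")
env.reach([.45,.145,.25],down(np.radians(7.3)+np.pi/2)); print(monitor.sense()["clock"])
grab("wrist","w2")
```

```text
carr True [-0.55  0.49  1.83 -0.    0.82 -2.02]
carr False [-0.55  0.49  1.83 -0.    0.82  1.12]
carrview True [-0.59  0.17  1.71 -0.    1.26 -2.06]
carrview False [-0.59  0.17  1.71 -0.    1.26  1.08]
seat True [ 0.07  0.45  1.67 -0.    1.02 -1.63]
seat False [ 0.07  0.45  1.67 -0.    1.02  1.51]
view True [ 0.08  0.17  1.57 -0.    1.4  -1.62]
view False [ 0.08  0.17  1.57 -0.    1.4   1.52]
2.0333
3.2333
```

View pics/w1.png

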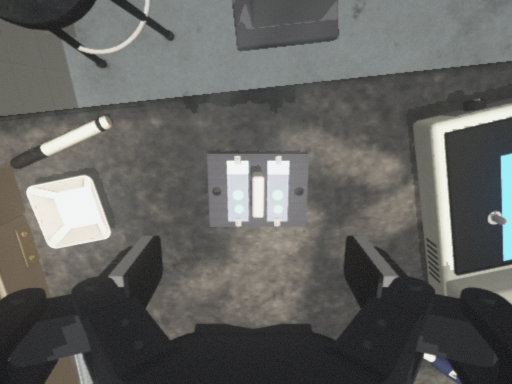

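View pics/w2.png

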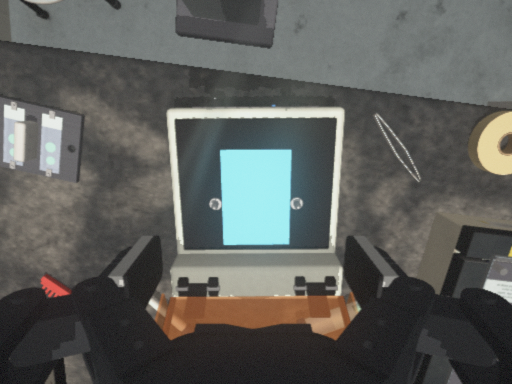

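w1 shows the carrier with holes at about (216,191) and (299,191), and the ridge at (258,195). w2 shows the pins at (215,204) and (297,203), with the hinge rail below them. Next I refine with crops.

Run:
```python
from h import *
crop("w1",200,145,320,235,6.5,"w1c");crop("w2",195,180,315,225,6.5,"w2c")
```

```text
(no output)
```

View pics/w1c.png

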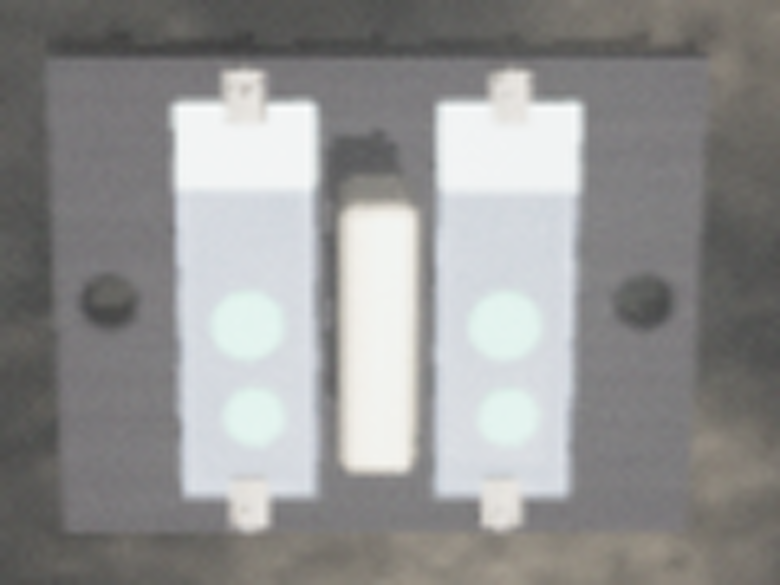

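View pics/w2c.png

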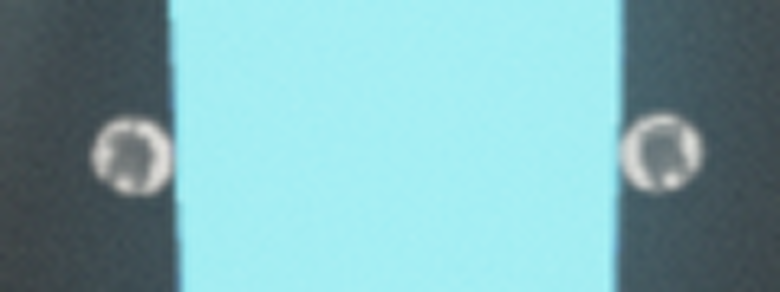

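Run:
```python
from h import *
a=load("w1");b=load("w2");f=load("t1");g=load("s1")
c=lambda x,y,s,x0,y0:((x+.5)/s-.5+x0,(y+.5)/s-.5+y0)
h1=onz(a,c(109,300,6.5,200,145),.008);h2=onz(a,c(643,300,6.5,200,145),.008)
y=h2-h1;print("holes",h1,h2,np.linalg.norm(y),"yaw",np.degrees(np.arctan2(-y[0],y[1])),"mid",(h1+h2)/2)
print("ridge z.034",onz(a,c(378,338,6.5,200,145),.034))
print("ridge tri w/top",tri([(a,c(378,338,6.5,200,145)),(f,c(655,370,3.6,130,130))]))
for z in (.055,.071):
  p1=onz(b,c(133.5,158,6.5,195,180),z);p2=onz(b,c(661.5,152.5,6.5,195,180),z)
  y=p2-p1;print("pins",z,p1,p2,np.linalg.norm(y),"yaw",np.degrees(np.arctan2(-y[0],y[1])),"mid",(p1+p2)/2)
for P,(u,t) in dict(R=((133.5,158),(332,340)),L=((661.5,152.5),(204,366))).items():
  print(P,tri([(b,c(*u,6.5,195,180)),(f,c(*t,3.6,130,130))]))
for z in (.055,.06):print("top",z,onz(f,c(332,340,3.6,130,130),z),onz(f,c(204,366,3.6,130,130),z))
print(monitor.sense()["position"])
```

```text
holes [ 0.45907896 -0.19612362  0.008     ] [ 0.46932486 -0.09719104  0.008     ] 0.09946171859701189 yaw -5.912723640090909 mid [ 0.46420191 -0.14665733  0.008     ]
ridge z.034 [ 0.46371897 -0.14661703  0.034     ]
ridge tri w/top (array([ 0.46434867, -0.14677635,  0.0322037 ]), [np.float64(0.00015487052750653442), np.float64(0.0001548705275064948)])
pins 0.055 [0.50706456 0.10512616 0.055     ] [0.49340902 0.20442889 0.055     ] 0.10023725190472314 yaw 7.829874925304828 mid [0.50023679 0.15477753 0.055     ]
pins 0.071 [0.50158656 0.10653835 0.071     ] [0.48854057 0.20140848 0.071     ] 0.09576292919273488 yaw 7.829874925304814 mid [0.49506357 0.15397342 0.071     ]
R (array([0.5051078 , 0.10408911, 0.05720509]), [np.float64(0.0016970099795379542), np.float64(0.0016970099795379585)])
L (array([0.48986885, 0.20160805, 0.06695615]), [np.float64(0.0005676674203248289), np.float64(0.0005676674203248184)])
top 0.055 [0.50430247 0.1029797  0.055     ] [0.49173713 0.2028996  0.055     ]
top 0.06 [0.50351651 0.1026026  0.06      ] [0.4910012  0.20212466 0.06      ]
[0.45024345 0.14391566 0.24971316]
```

Run:
```python
from h import *
q=down(np.radians(-5.87)+np.pi/2)
env.reach([.4632,-.1477,.09],q)
print(env.movel([.4632,-.1477,.0145],velocity=.08,guard=8)); print(monitor.sense()["position"])
env.close_gripper(effort=40); s=monitor.sense(); print(s["finger_gap"],s["contact_force"],s["clock"])
print(env.movel([.4632,-.1477,.13],velocity=.1)); s=monitor.sense(); print(s["finger_gap"],s["contact_force"],s["position"],s["clock"])
grab("wrist","w3"); grab("scene","s3");grab("top","t3")
```

```text
False
[ 0.46350027 -0.14784391  0.01492533]
-0.0013342658836167137 [-0.04955356 -0.03118129  0.52388902] 6.4083
False
-0.0005235846508301593 [1.05395254 0.36087005 0.28144739] [ 0.46292435 -0.14757049  0.12946739] 7.7167
```

View pics/w3.png

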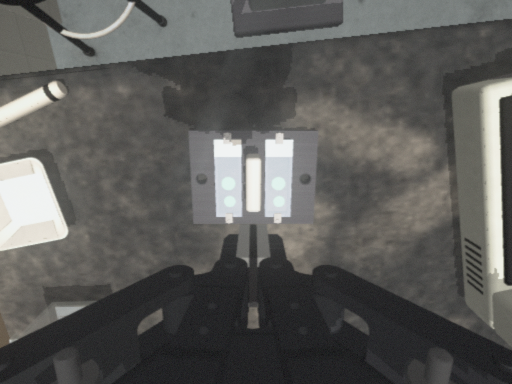

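View pics/t3.png

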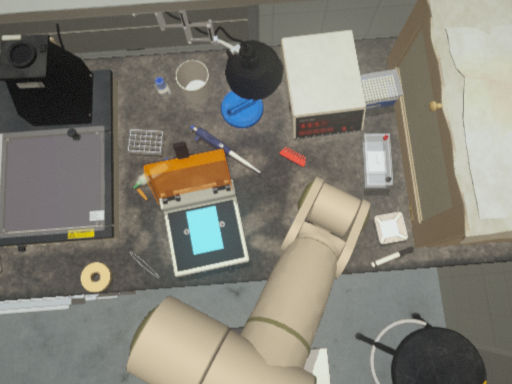

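Run:
```python
from h import *
w=load("w3"); s=monitor.sense(); p=s["position"]; Rt=R.from_quat(s["ee_rot"])
print(proj(w,p),proj(w,p+[0,0,.0187]),p, Rt.as_matrix().round(3))
V=w["view"];print(-V[:3,:3].T@V[:3,3], V[2,:3])
# tool tip seen at ~(252,228)
print(onz(w,(252,228),p[2]))
c=lambda x,y:(x,y)
h1=onz(w,(202,179),.008);h2=onz(w,(305,179),.008);print(h1,h2,(h1+h2)/2,np.linalg.norm(h1-h2))
crop("w3",180,120,330,270,4,"w3c"); crop("s3",280,110,400,230,5,"s3c")
```

```text
[251.03148657 225.102519  ] [250.8249037  238.86106186] [ 0.46300857 -0.14760553  0.12956231] [[-0.001 -0.995  0.102]
 [ 0.     0.102  0.995]
 [-1.     0.001  0.   ]]
[ 0.39696665 -0.13974074  0.29320127] [ 0.26162695 -0.02713018 -0.96478769]
[ 0.46484486 -0.1472372   0.12956231]
[ 0.46003732 -0.19533838  0.008     ] [ 0.47020526 -0.0969419   0.008     ] [ 0.46512129 -0.14614014  0.008     ] 0.09892044382081694
```

View pics/w3c.png

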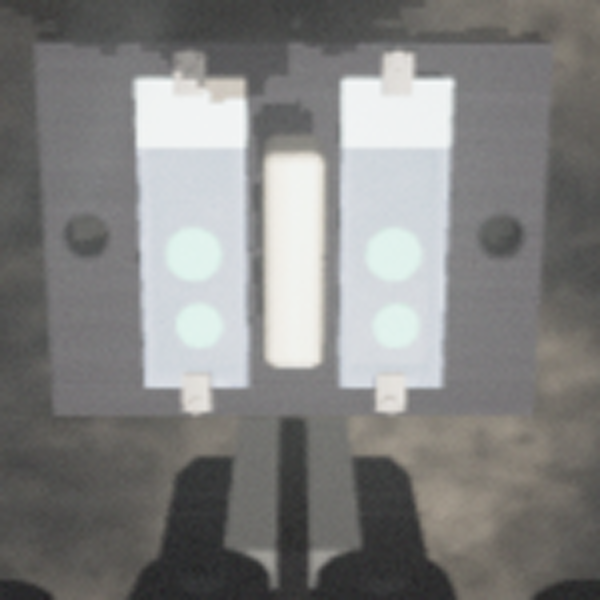

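View pics/s3c.png

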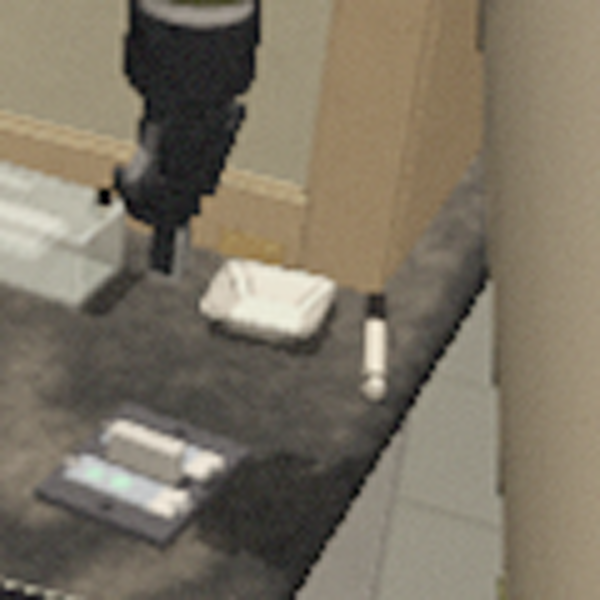

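Run:
```python
from h import *
g=load("s3");f=load("t3"); s=monitor.sense(); p=s["position"]
print("scene proj",proj(g,p),"ridge proj",proj(g,[.464,-.1475,.034]), s["finger_gap"],s["clock"])
env.release(); s=monitor.sense(); print(s["finger_gap"],s["clock"]); grab("wrist","w4"); grab("scene","s4")
crop("s4",280,110,400,230,5,"s4c")
```

```text
scene proj [312.28346214 171.01592336] ridge proj [309.27955433 196.88021724] -1.7143752074676679e-06 7.8667
0.999511148586401 8.65
```

View pics/s4c.png

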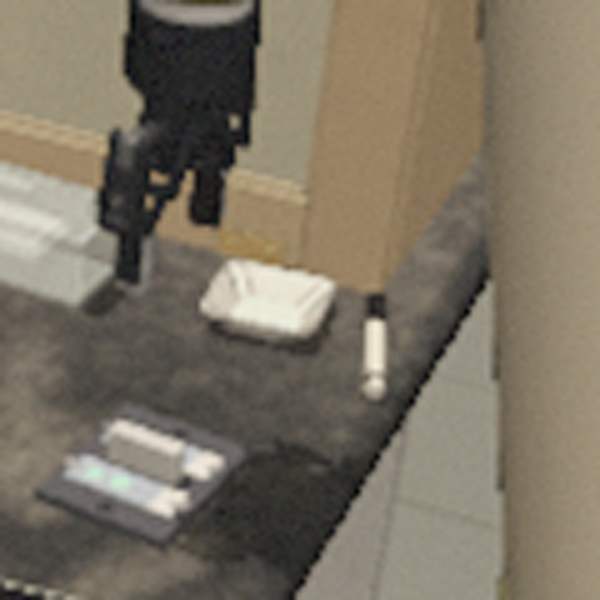

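View pics/w4.png

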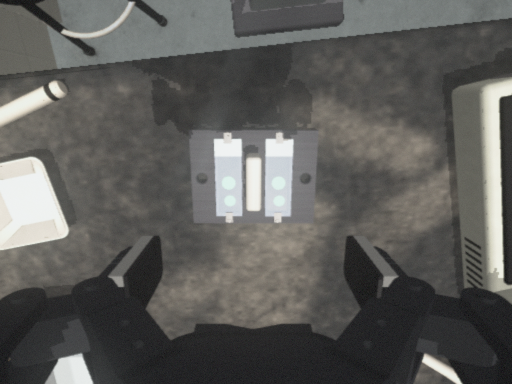

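```bash
python3 - <<'E'
from h import *
g=load("s3");g4=load("s4"); p=np.array([0.463,-.1476,.1296])
for dz in (0,.01,.019,.025): print(dz,"shut",proj(g,p+[0,0,dz]),"open+y",proj(g,p+[0.004,.0425,dz+.013]),"open-y",proj(g,p+[-.004,-.0425,dz+.013]))
g0=load("s1"); p0=np.array([.1231,-.5102,.2093]); crop("s1",440,60,500,140,7,"s1g")
for dz in (0,.019): print(proj(g0,p0+[0,0,dz+.013]))
crop("s3",295,130,335,180,12,"s3g");crop("s4",295,130,335,180,12,"s4g")
E
cd pics; python3 -c "
import cv2,numpy as np
cv2.imwrite('sg.png',np.hstack([cv2.imread('s3g.png')[:560],cv2.imread('s4g.png')[:560]])[:600,:800] if 0 else cv2.resize(np.hstack([cv2.imread('s3g.png'),cv2.imread('s4g.png')]),(768,480)))"
```

```text
0 shut [312.28649897 171.00679806] open+y [305.86766184 173.33143363] open-y [319.16112256 161.55369949]
0.01 shut [312.58278393 168.16144471] open+y [306.14272767 170.4100744 ] open-y [319.48315177 158.71548742]
0.019 shut [312.85176879 165.5782662 ] open+y [306.39251491 167.75718859] open-y [319.77546443 156.13918297]
0.025 shut [313.0323316  163.84424294] open+y [306.56022628 165.97599621] open-y [319.97166295 154.40998266]
[455.90819998 123.32186051]
[457.61685528 117.832553  ]
```

View pics/sg.png

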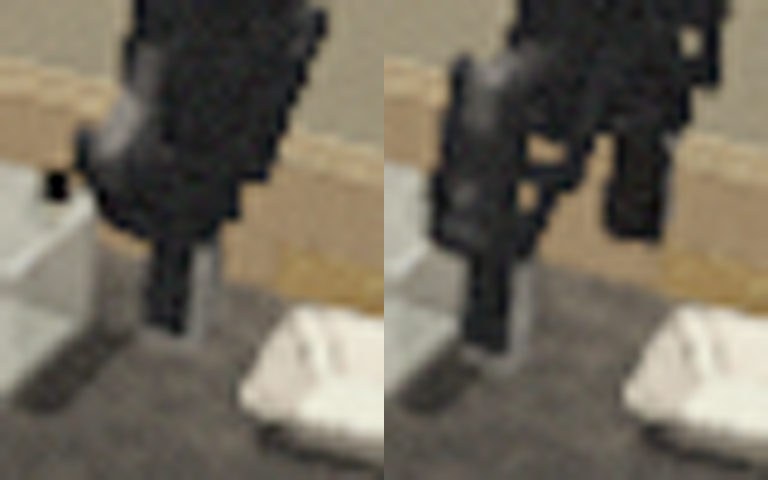

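The scene view puts the real fingertips about 19 mm behind the reported TCP, both open and shut, and the wrist view agrees. That means the first grasp closed above the ridge. I'll retry deeper, with a guard.

Run:
```python
from h import *
p=[.4642,-.1475]
print(env.movel(p+[.02],velocity=.12))
print(env.movel(p+[-.005],velocity=.05,guard=6)); s=monitor.sense();print(s["position"],s["contact_force"])
env.close_gripper(effort=40); s=monitor.sense(); print(s["finger_gap"],s["contact_force"],s["clock"])
grab("scene","s5"); crop("s5",280,110,400,230,5,"s5c");grab("wrist","w5")
```

```text
False
False
[ 0.46422555 -0.14752038 -0.00503683] [-0.05877924  0.14292899  0.31234947]
0.15479106435954237 [0.70216293 0.75416512 2.92867171] 11.1167
```

View pics/s5c.png

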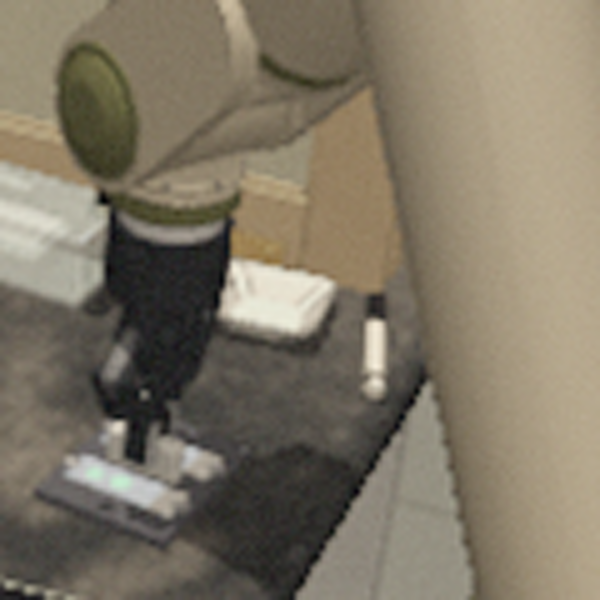

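View pics/w5.png

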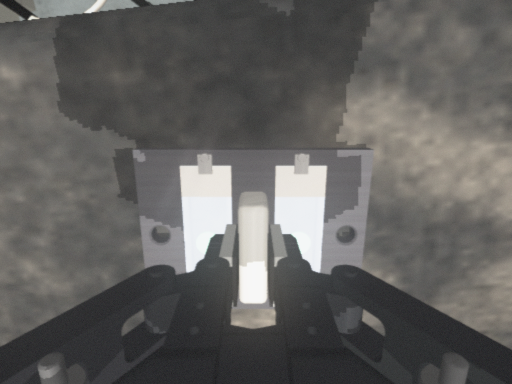

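Run:
```python
from h import *
s5=monitor.sense()
env.movel([.4642,-.1475,.10],velocity=.15); s=monitor.sense(); print(s["finger_gap"],s["contact_force"],s["clock"])
grab("wrist","w6")
np.save("p6.npy",np.r_[s["position"],s["ee_rot"],s5["position"],s5["ee_rot"]])
crop("w5",120,140,390,340,2.9,"w5c");crop("w6",120,140,390,340,2.9,"w6c")
```

```text
0.14988186561899342 [-0.29002208  0.35723218 -1.862788  ] 12.0667
```

View pics/w5c.png

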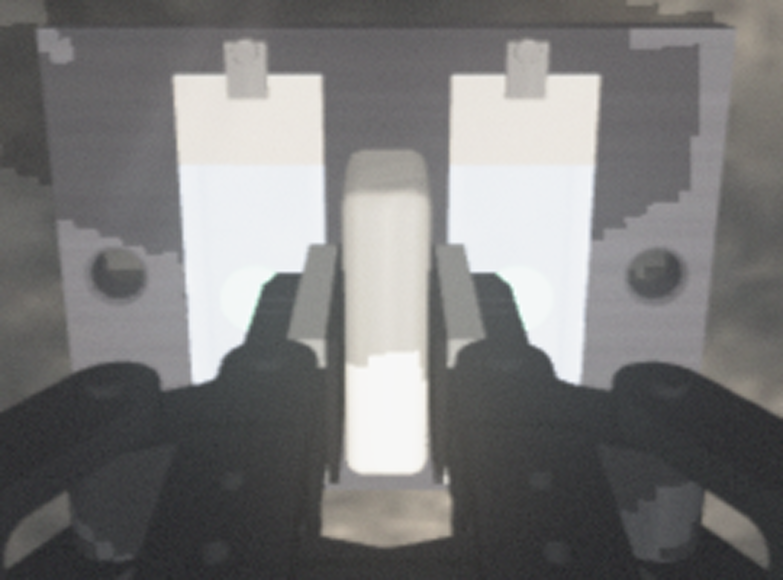

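View pics/w6c.png

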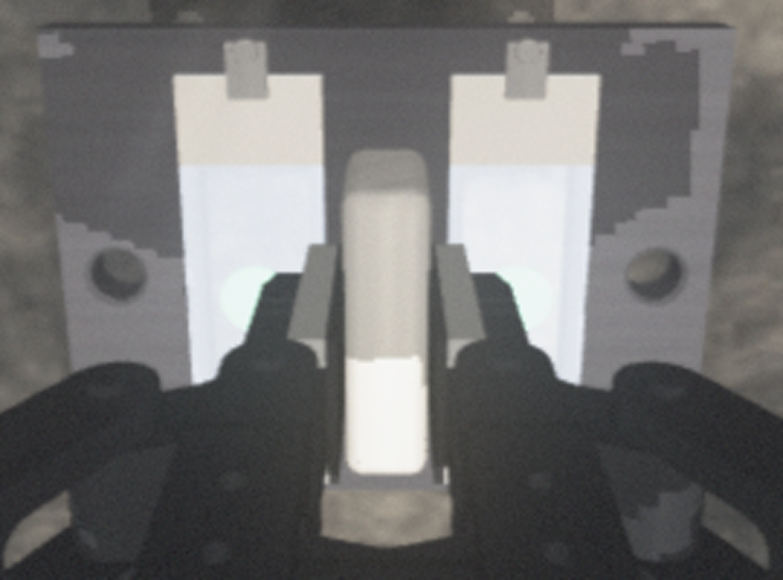

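Run:
```python
from h import *
d=np.load("p6.npy"); a=load("w5");b=load("w2")
c=lambda x,y,s,x0,y0:((x+.5)/s-.5+x0,(y+.5)/s-.5+y0)
h1=onz(a,c(118.5,272,2.9,120,140),.008);h2=onz(a,c(655,272,2.9,120,140),.008); y=h2-h1
m=(h1+h2)/2; print(h1,h2,np.linalg.norm(y),"yaw",np.degrees(np.arctan2(-y[0],y[1])),m)
Rt=R.from_quat(d[10:14]); off=Rt.inv().apply(m-d[7:10]); print("off tool",off)
z=Rt.as_matrix()[:,2];print("tool yaw",np.degrees(np.arctan2(-z[0],z[1])))
p1=onz(b,c(133.5,158,6.5,195,180),.055);p2=onz(b,c(661.5,152.5,6.5,195,180),.055)
yw=np.arctan2(-(p2-p1)[0],(p2-p1)[1]); seat=(p1+p2)/2
q=down(yw+np.pi/2); T=seat+[0,0,.008]-R.from_quat(q).apply(off); print("target TCP",T,np.degrees(yw))
# alternative: known-carrier at mean est; top-based
np.save("tgt.npy",np.r_[T,q,off,seat])
```

```text
[ 0.45910056 -0.19558578  0.008     ] [ 0.46922563 -0.09730408  0.008     ] 0.09880186987653042 yaw -5.881909774096128 [ 0.46416309 -0.14644493  0.008     ]
off tool [-0.0128128   0.00027342  0.00107135]
tool yaw -5.872116514655795
target TCP [0.50065362 0.15375341 0.0501872 ] 7.829874925304828
```

Run:
```python
from h import *
d=np.load("tgt.npy");T=d[:3]
q=down(np.radians(7.6)+np.pi/2)
env.reach([T[0],T[1],T[2]+.06],q)
env.movel([T[0],T[1],T[2]+.022],velocity=.1); s=monitor.sense(); print(s["position"],s["contact_force"],s["clock"])
grab("wrist","w7");grab("top","t7");grab("scene","s7")
crop("w7",120,140,390,340,2.9,"w7c");crop("s7",170,150,320,290,5,"s7c");crop("t7",150,170,270,290,5,"t7c")
```

```text
[0.50096781 0.15336469 0.07245495] [ 0.99833241 -0.0087234  -0.66802398] 13.8083
```

View pics/w7c.png

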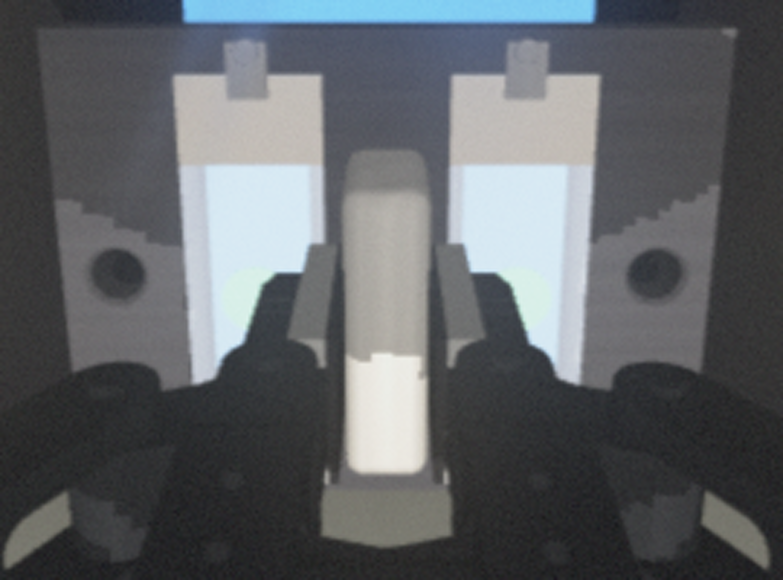

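View pics/s7c.png

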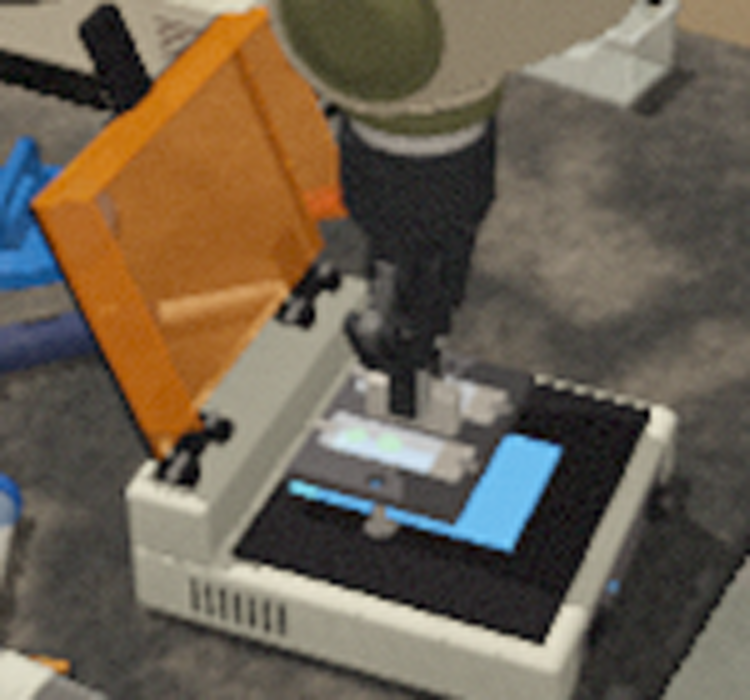

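Run:
```python
from h import *
d=np.load("tgt.npy");T=d[:3]
for dz in (.012,.006,.002,.0005):
    r=env.movel([T[0],T[1],T[2]+dz],velocity=.03,guard=8); s=monitor.sense(); print(dz,r,s["position"].round(4),s["contact_force"].round(2),s["ft_torque"].round(2),s["clock"])
    if r: break
grab("wrist","w8");grab("scene","s8");crop("s8",170,150,320,290,5,"s8c")
```

```text
0.012 False [0.5006 0.1538 0.062 ] [-0.4   0.62 -0.64] [-0.02  0.05  0.03] 14.4417
0.006 False [0.5006 0.1537 0.056 ] [ 0.47 -0.63 -2.24] [-0.04  0.01 -0.01] 14.7917
0.002 False [0.5007 0.1538 0.052 ] [ 0.3  -0.09 -2.35] [ 0.02 -0.01  0.05] 15.075
0.0005 False [0.5007 0.1538 0.0507] [-0.45 -0.57 -1.91] [-0.03  0.04  0.05] 15.325
```

View pics/s8c.png

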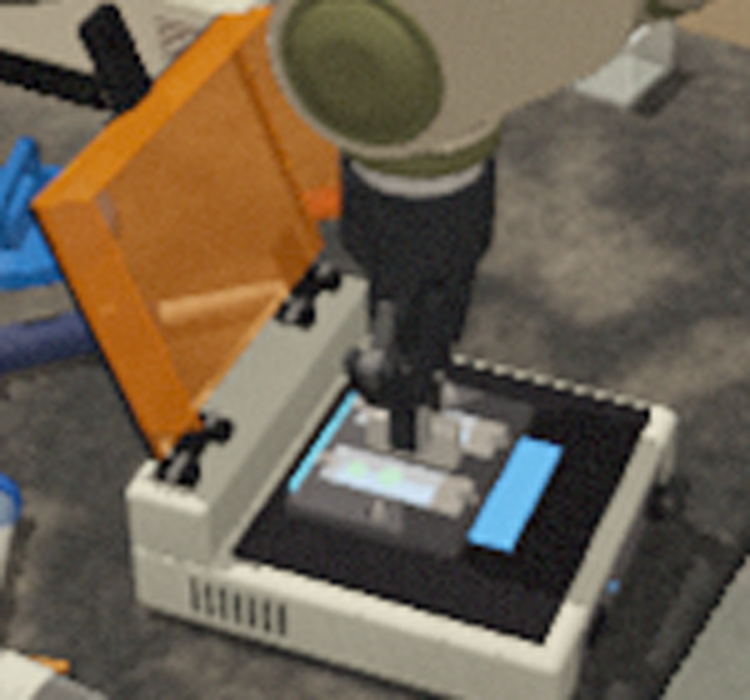

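Run:
```python
from h import *
d=np.load("tgt.npy");T=d[:3]
r=env.movel([T[0],T[1],T[2]-.004],velocity=.02,guard=5); s=monitor.sense(); print(r,s["position"].round(4),s["contact_force"].round(2),s["clock"])
env.release(); env.hold(.1)
env.movel([T[0],T[1],.12],velocity=.12);
env.movel([T[0]-.05,T[1],.25],velocity=.25);s=monitor.sense(); print(s["position"].round(4),s["contact_force"].round(2),s["clock"])
grab("wrist","w9");grab("scene","s9");grab("top","t9");crop("s9",170,150,320,290,5,"s9c");crop("w9",185,170,325,250,5.5,"w9c")
```

```text
True [0.5007 0.1537 0.0502] [-1.1   0.23  5.76] 15.6333
[0.4504 0.1537 0.2485] [ 0.16 -0.69 -0.29] 17.875
```

View pics/s9c.png

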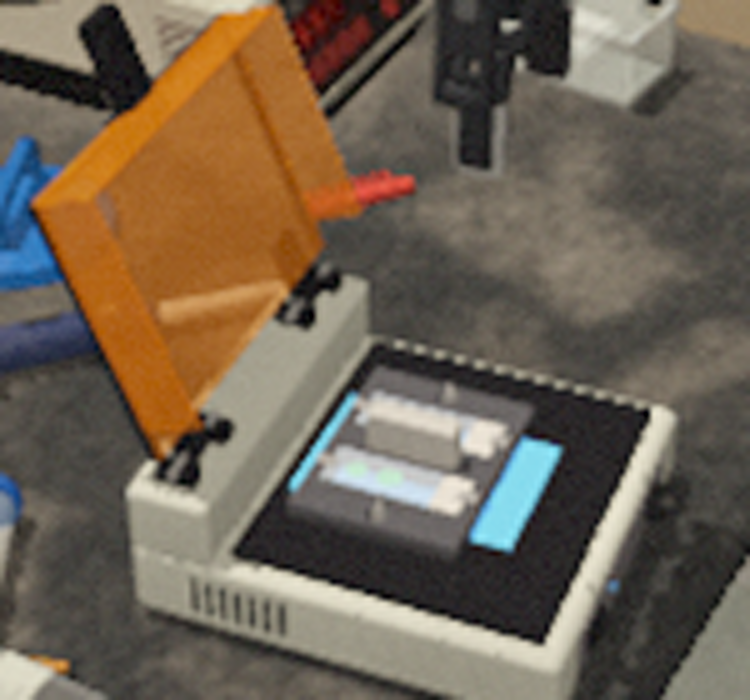

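View pics/w9.png

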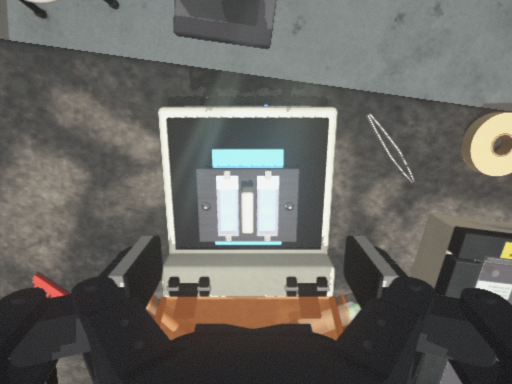

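The carrier is seated: contact came at exactly the expected height, and both pins poke through the holes. Next I plan the cover arc and check IK and lamp clearance.

```bash
cat >> h.py <<'E'
PSI=np.radians(7.7); SEAT=np.array([.5003,.1537,.055])
EX=np.array([np.cos(PSI),np.sin(PSI),0]);EY=np.array([-np.sin(PSI),np.cos(PSI),0]);EZ=np.array([0,0,1.])
HINGE=SEAT+.092*EX+.040*EZ
def vdir(a): return np.cos(a)*EX+np.sin(a)*EZ   # a in viewer xz plane
def grip(th): return HINGE+.192*(-np.cos(th)*EX+np.sin(th)*EZ)
def tool(th,delta,ahead,flip=1):
    # inward dir angle = -th ; tool x rotated by delta
    x=vdir(-th+delta); z=flip*EY; y=np.cross(z,x)
    return grip(th)+ahead*x, R.from_matrix(np.c_[x,y,z]).as_quat()
E
python3 - <<'E'
from h import *
print(HINGE,grip(1.95),grip(.785))
f=load("t1");g=load("s1")
print("lamp centre",tri([(f,(253,70)),(g,(172,125))]))
print("grip tip",tri([(f,(130+178/3.6,130+47/3.6)),(g,(150+158/4,130+90/4))]))
for fl in (1,-1):
  for dl in np.radians([-60,-45,-30,-15,0,15,30]):
    row=[]
    for th in (1.95,1.6,1.3,1.0,.785):
        p,q=tool(th,dl,.035,fl); j=kinematics.ik(p,q); row.append(None if j is None else j.round(2).tolist())
    p,q=tool(1.95,dl,-.06,fl); j=kinematics.ik(p,q)
    print(fl,round(np.degrees(dl)),"pre",None if j is None else j.round(2).tolist(),[r is not None for r in row],row[0],row[-1])
E
```

```text
[0.59147045 0.16602673 0.095     ] [0.66190431 0.17554976 0.27336027] [0.45687656 0.14782892 0.23071043]
lamp centre (array([ 0.8718199 , -0.01308678,  0.23709585]), [np.float64(0.00328097173114305), np.float64(0.0032809717311431466)])
grip tip (array([0.66799774, 0.17358959, 0.28795826]), [np.float64(0.0005309237245057988), np.float64(0.0005309237245059117)])
1 -60 pre None [False, False, True, True, True] None [0.08, 0.37, 1.48, -0.02, 1.55, -1.63]
1 -45 pre None [False, True, True, True, True] None [0.07, 0.23, 1.65, 0.0, 1.27, -1.64]
1 -30 pre None [False, True, True, True, True] None [0.06, 0.1, 1.83, 0.02, 0.96, -1.66]
1 -15 pre None [False, True, True, True, True] None [0.05, -0.01, 2.0, 0.08, 0.62, -1.71]
1 0 pre None [True, True, True, True, True] [0.09, 1.0, 0.32, -0.02, 2.2, -1.62] [0.03, -0.07, 2.18, 0.29, 0.26, -1.93]
1 15 pre [0.09, 0.87, 0.3, -0.01, 2.1, -1.62] [True, True, True, True, True] [0.09, 0.77, 0.72, -0.01, 1.78, -1.62] [0.01, -0.06, 2.34, 2.61, 0.21, 2.03]
1 30 pre [0.09, 0.55, 0.85, 0.01, 1.6, -1.62] [True, True, True, True, True] [0.09, 0.59, 1.02, 0.01, 1.39, -1.62] [0.0, 0.06, 2.46, 2.94, 0.7, 1.69]
-1 -60 pre None [False, False, True, True, True] None [0.08, 0.37, 1.48, -0.02, 1.55, 1.51]
-1 -45 pre None [False, True, True, True, True] None [0.07, 0.23, 1.65, 0.0, 1.27, 1.5]
-1 -30 pre None [False, True, True, True, True] None [0.06, 0.1, 1.83, 0.02, 0.96, 1.48]
-1 -15 pre None [False, True, True, True, True] None [0.05, -0.01, 2.0, 0.08, 0.62, 1.43]
-1 0 pre None [True, True, True, True, True] [0.09, 1.0, 0.32, -0.02, 2.2, 1.52] [0.03, -0.07, 2.18, 0.29, 0.26, 1.21]
-1 15 pre [0.09, 0.87, 0.3, -0.01, 2.1, 1.52] [True, True, True, True, True] [0.09, 0.77, 0.72, -0.01, 1.78, 1.53] [0.01, -0.06, 2.34, 2.61, 0.21, -1.11]
-1 30 pre [0.09, 0.55, 0.85, 0.01, 1.6, 1.52] [True, True, True, True, True] [0.09, 0.59, 1.02, 0.01, 1.39, 1.52] [0.0, 0.06, 2.46, 2.94, 0.7, -1.45]
```

Run:
```python
from h import *
s=monitor.sense(); 
for dl in (12,15,20,25):
  for ah in (-.09,-.06,-.03,0,.035):
    p,q=tool(1.95,np.radians(dl),ah); j=kinematics.ik(p,q); print(dl,ah,p.round(3),None if j is None else j.round(2))
env.movel([.50,.155,.42],velocity=.25)
p,q=tool(1.95,np.radians(20),-.07)
env.reach(p,q); s=monitor.sense(); print(s["position"],p,s["clock"])
grab("wrist","w10");grab("scene","s10");crop("s10",150,80,310,230,5,"s10c")
for u in (-.015,.015):
  for e in (-.018,.032):
    gp=grip(1.95)+u*EY+(-e if e<0 else -e)*0+e*vdir(-1.95); print(u,e,proj(load("w10"),gp).round(1))
```

```text
12 -0.09 [0.677 0.178 0.362] None
12 -0.06 [0.672 0.177 0.332] None
12 -0.03 [0.667 0.176 0.303] [ 0.09  0.88  0.35 -0.01  2.08 -1.62]
12 0 [0.662 0.176 0.273] [ 0.09  0.84  0.51 -0.01  1.97 -1.62]
12 0.035 [0.656 0.175 0.239] [ 0.09  0.81  0.65 -0.01  1.85 -1.62]
15 -0.09 [0.672 0.177 0.363] None
15 -0.06 [0.669 0.176 0.333] [ 0.09  0.87  0.3  -0.01  2.1  -1.62]
15 -0.03 [0.665 0.176 0.303] [ 0.09  0.81  0.47 -0.01  1.98 -1.62]
15 0 [0.662 0.176 0.273] [ 0.09  0.78  0.6  -0.01  1.88 -1.62]
15 0.035 [0.658 0.175 0.239] [ 0.09  0.77  0.72 -0.01  1.78 -1.62]
20 -0.09 [0.665 0.176 0.363] [ 0.09  0.77  0.38 -0.    2.02 -1.62]
20 -0.06 [0.664 0.176 0.333] [ 0.09  0.74  0.53 -0.    1.91 -1.62]
20 -0.03 [0.663 0.176 0.303] [ 0.09  0.71  0.64 -0.    1.82 -1.62]
20 0 [0.662 0.176 0.273] [ 0.09  0.7   0.73 -0.    1.73 -1.62]
20 0.035 [0.661 0.175 0.238] [ 0.09  0.7   0.82 -0.    1.65 -1.62]
25 -0.09 [0.657 0.175 0.363] [ 0.09  0.65  0.61  0.    1.83 -1.62]
25 -0.06 [0.659 0.175 0.333] [ 0.09  0.63  0.7   0.    1.75 -1.62]
25 -0.03 [0.66  0.175 0.303] [ 0.09  0.63  0.78  0.    1.67 -1.62]
25 0 [0.662 0.176 0.273] [ 0.09  0.63  0.85  0.    1.6  -1.62]
25 0.035 [0.664 0.176 0.238] [ 0.09  0.64  0.92  0.    1.52 -1.62]
[0.66340038 0.17592405 0.34419192] [0.66399462 0.17583238 0.34332848] 19.6417
-0.015 -0.018 [231.5 205.7]
-0.015 0.032 [234.7 170.3]
0.015 -0.018 [271.4 205.7]
0.015 0.032 [268.6 170.3]
```

View pics/w10.png

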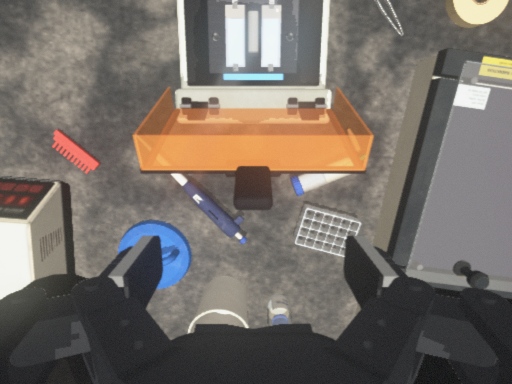

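View pics/s10c.png

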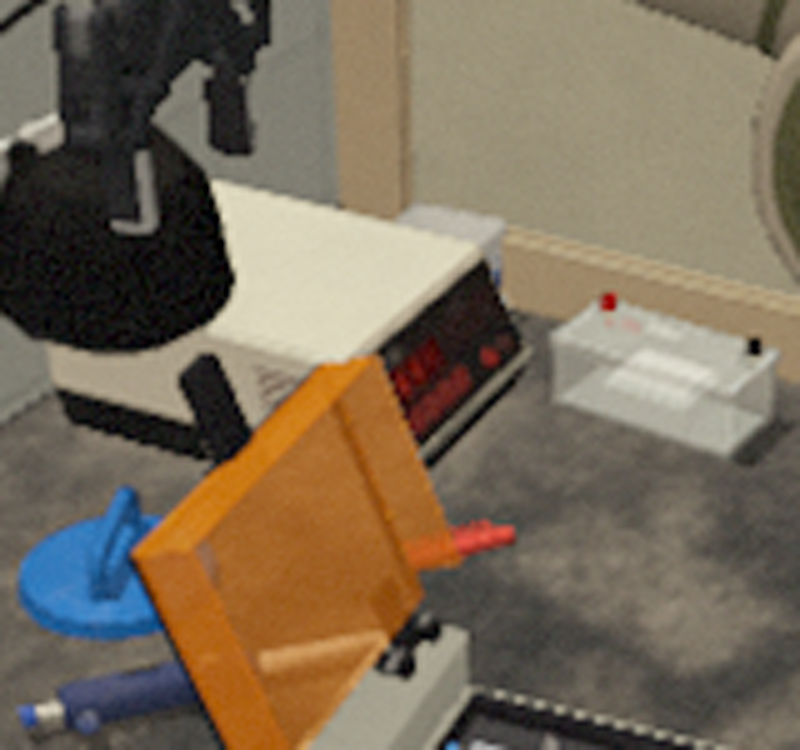

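The tongue appears at cols 235–271, rows 168–208, matching the prediction and centred between the jaws. I'll go in.

Run:
```python
from h import *
# plan check of arc
def dl(th): t=(1.95-th)/(1.95-.785); return np.radians(4-11*t)
ok=[]
for th in np.linspace(1.95,.785,16):
    p,q=tool(th,dl(th),.035); j=kinematics.ik(p,q); ok.append(None if j is None else j.round(2).tolist())
print(ok[0],ok[5],ok[10],ok[-1],[o is None for o in ok].count(True))
p,q=tool(1.95,np.radians(20),.035)
r=env.movel(p,velocity=.08,guard=8); s=monitor.sense(); print(r,s["position"],p,s["contact_force"].round(2),s["clock"])
if not r:
    p,q=tool(1.95,dl(1.95),.035)
    r=env.movel(p,velocity=.03,frame=q,guard=8); s=monitor.sense(); print(r,s["position"],p,s["contact_force"].round(2),s["clock"])
grab("wrist","w11");grab("scene","s11");crop("s11",150,80,310,230,5,"s11c")
```

```text
[0.09, 0.93, 0.44, -0.01, 2.08, -1.62] [0.08, 0.48, 1.15, 0.0, 1.5, -1.62] [0.07, 0.16, 1.65, 0.03, 0.99, -1.65] [0.04, -0.05, 2.1, 0.14, 0.43, -1.78] 0
False [0.66103855 0.17543543 0.2388916 ] [0.66085915 0.17540845 0.23837616] [0.36 0.07 0.56] 21.2083
False [0.6517344  0.17420023 0.23952106] [0.65134366 0.1741219  0.24002209] [-0.37  0.29 -0.38] 21.7167
```

View pics/w11.png

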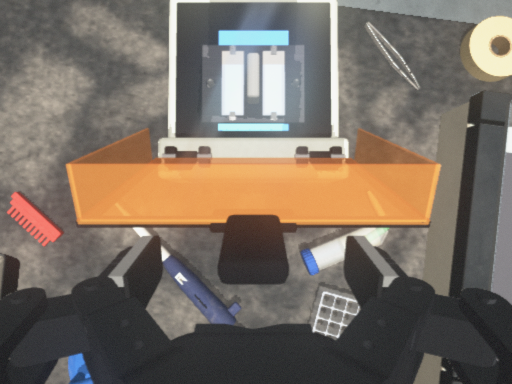

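View pics/s11c.png

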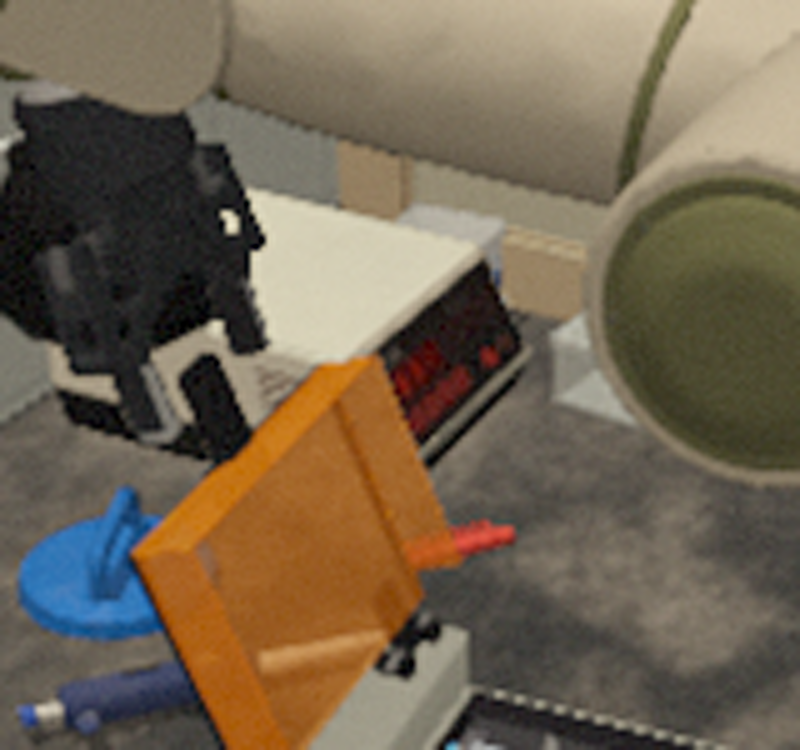

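Run:
```python
from h import *
env.close_gripper(effort=40); s=monitor.sense(); print(s["finger_gap"],s["contact_force"].round(2),s["clock"])
if .25<s["finger_gap"]<.45:
    def dl(th): t=(1.95-th)/(1.95-.785); return np.radians(4-11*t)
    for th in np.linspace(1.95,.785,16)[1:4]:
        p,q=tool(th,dl(th),.035)
        env.movel(p,velocity=.05,frame=q); s=monitor.sense(); print(round(th,2),s["finger_gap"].round(3),s["contact_force"].round(1),s["ft_torque"].round(2),round(s["clock"],2))
grab("scene","s12");crop("s12",150,80,310,230,5,"s12c");grab("wrist","w12")
```

```text
0.3430329151677736 [-0.6  -0.04  2.97] 22.375Traceback (most recent call last):
  File "<stdin>", line 7, in <module>
AttributeError: 'float' object has no attribute 'round'
```

Run:
```python
from h import *
def dl(th): t=(1.95-th)/(1.95-.785); return np.radians(4-11*t)
for th in np.linspace(1.95,.785,16)[2:6]:
        p,q=tool(th,dl(th),.035)
        env.movel(p,velocity=.05,frame=q); s=monitor.sense(); print(round(th,2),round(s["finger_gap"],3),s["contact_force"].round(1),s["ft_torque"].round(2),round(s["clock"],2))
grab("scene","s12");crop("s12",150,80,310,230,5,"s12c");grab("wrist","w12")
```

```text
1.79 0.342 [2.8 2.2 4.4] [ 0.24 -0.71 -0.09] 23.18
1.72 0.345 [1.7 2.6 5.6] [ 0.29 -0.61 -0.03] 23.57
1.64 0.346 [2.5 1.7 8. ] [ 0.26 -0.55 -0.03] 23.98
1.56 0.34 [1.2 1.9 9.1] [ 0.31 -0.34  0.01] 24.38
```

View pics/s12c.png

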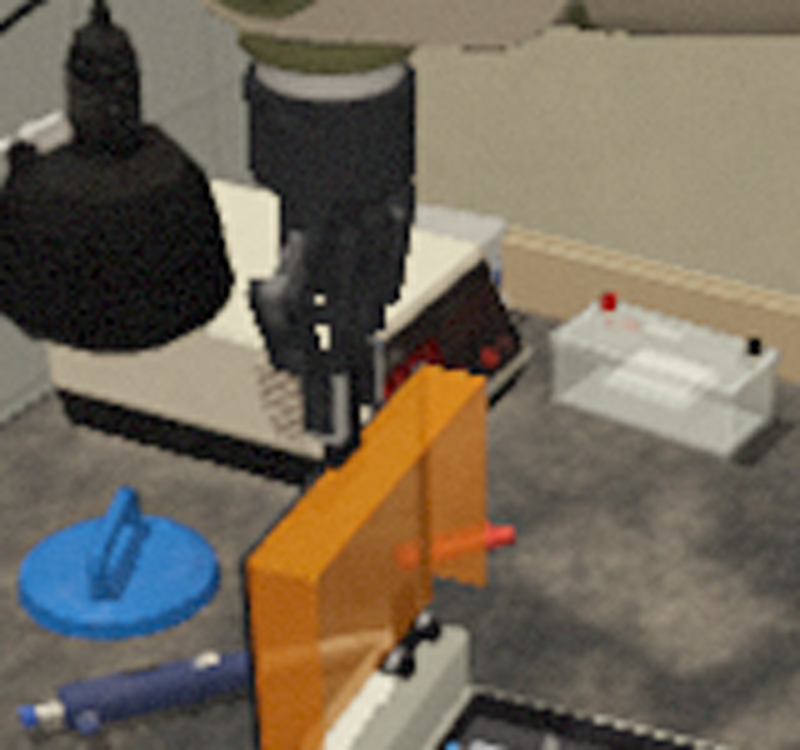

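View pics/w12.png

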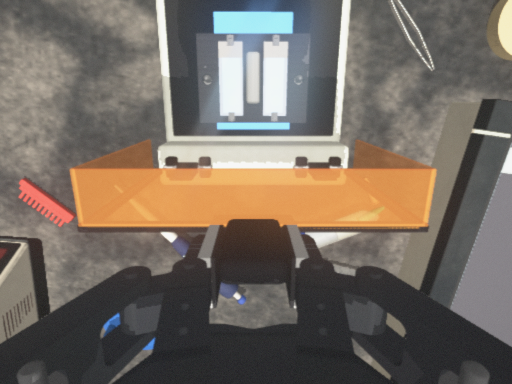

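The cover is upright and held firmly, with low forces and the gap steady at 0.34. Continuing the arc.

Run:
```python
from h import *
def dl(th): t=(1.95-th)/(1.95-.785); return np.radians(4-11*t)
for th in np.linspace(1.95,.785,16)[6:]:
        p,q=tool(th,dl(th),.035)
        env.movel(p,velocity=.045,frame=q); s=monitor.sense(); print(round(th,2),round(s["finger_gap"],3),s["contact_force"].round(1),s["ft_torque"].round(2),round(s["clock"],2))
        if np.linalg.norm(s["contact_force"])>35: break
grab("scene","s13");crop("s13",150,80,310,230,5,"s13c");grab("wrist","w13");grab("top","t13")
```

```text
1.48 0.344 [0.9 2.6 8.5] [ 0.24 -0.39  0.04] 24.91
1.41 0.343 [-1.2  1.5  9.4] [ 0.27 -0.25  0.06] 25.34
1.33 0.343 [-1.8  2.4  8.6] [ 0.3  -0.28  0.02] 25.77
1.25 0.347 [-4.   1.8  8.7] [ 0.25 -0.17  0.14] 26.21
1.17 0.347 [-4.3  2.4  9.8] [ 0.31 -0.03  0.07] 26.64
1.1 0.339 [-5.4  2.5 10.6] [0.35 0.12 0.11] 27.07
1.02 0.342 [-7.2  2.  12.2] [0.28 0.23 0.11] 27.51
0.94 0.34 [-9.6  0.4 13. ] [0.17 0.25 0.17] 27.94
0.86 0.345 [-11.6   0.3  14.1] [0.16 0.36 0.1 ] 28.38
0.78 0.346 [-14.9  -1.1  15.2] [-0.06  0.58 -0.03] 28.81
```

View pics/s13.png

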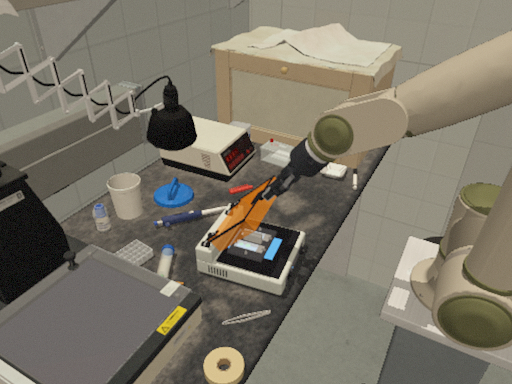

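View pics/w13.png

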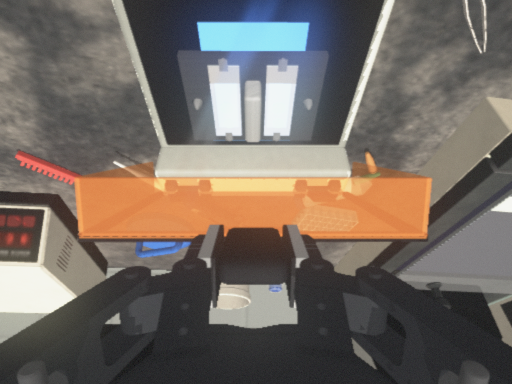

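View pics/t13.png

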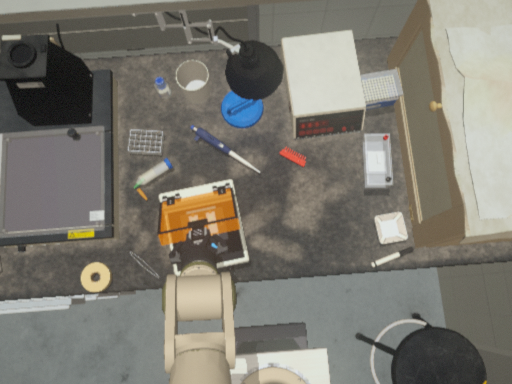

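Run:
```python
from h import *
s=monitor.sense(); x=R.from_quat(s["ee_rot"]).as_matrix()[:,0]
env.movel(s["position"]-.002*x,velocity=.02); env.hold(.3); s=monitor.sense(); print(s["contact_force"].round(1),s["position"],s["finger_gap"],s["clock"])
g=grab("scene","s14");t=grab("top","t14");w=grab("wrist","w14")
# predicted sheet edge corners (sheet edge at 160mm) for several angles
for th in (.7,.785,.87):
    for yy in (-.1,.1):
        P=HINGE+.16*(-np.cos(th)*EX+np.sin(th)*EZ)+yy*EY
        print(th,yy,"scene",proj(g,P).round(1),"top",proj(t,P).round(1),"wrist",proj(w,P).round(1))
crop("s14",190,160,310,270,6.5,"s14c");crop("t14",150,175,255,275,6,"t14c")
```

```text
[ 4.7  2.2 -5.4] [0.47773565 0.1508885  0.20304059] 0.3450830182943764 29.5083
0.7 -0.1 scene [278.1 180.5] top [238.6 222.1] wrist [ 73.5 211. ]
0.7 0.1 scene [249.3 225. ] top [158.9 239. ] wrist [428.2 210.8]
0.785 -0.1 scene [274.9 176.5] top [237.7 217.8] wrist [ 74.9 234.6]
0.785 0.1 scene [245.5 220.5] top [157.4 234.9] wrist [426.9 234.4]
0.87 -0.1 scene [271.4 172.7] top [236.7 213.3] wrist [ 77.4 257.2]
0.87 0.1 scene [241.3 216.2] top [155.9 230.4] wrist [424.5 257. ]
```

View pics/s14c.png

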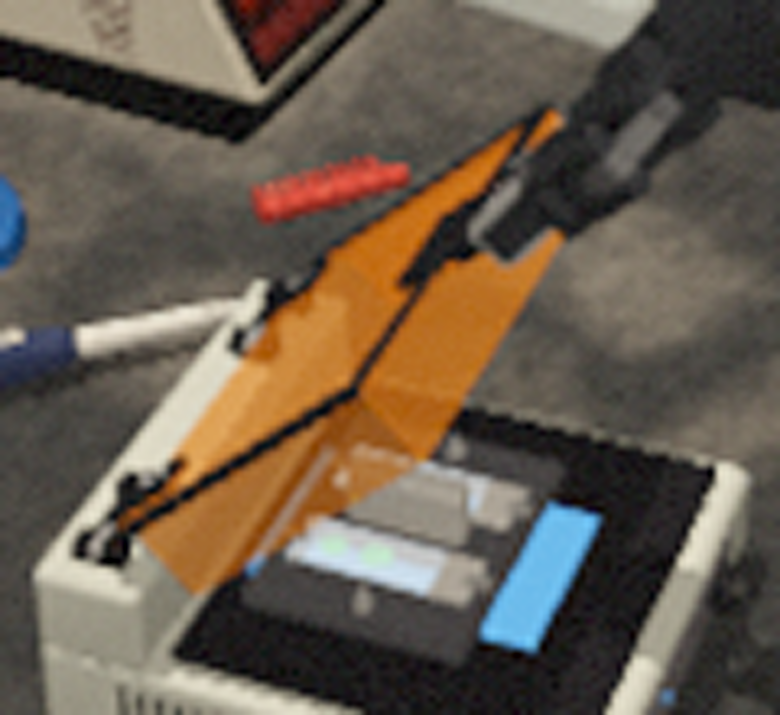

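View pics/t14c.png

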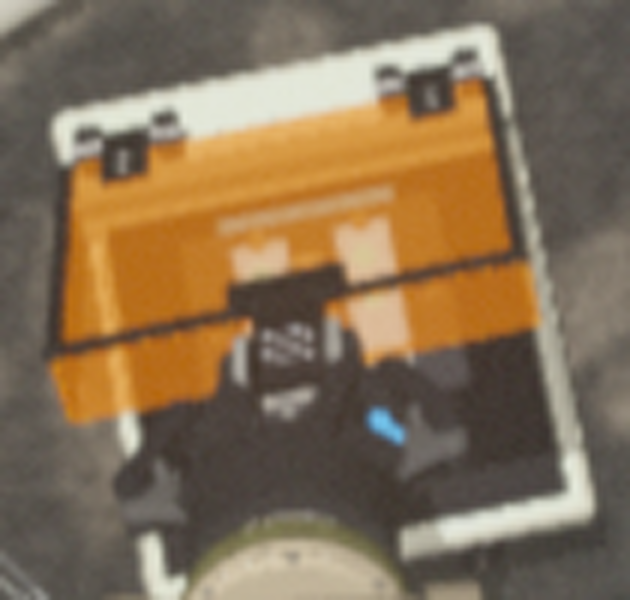

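Run:
```python
from h import *
g=load("s14");t=load("t14")
P,e=tri([(g,(244.2,220)),(t,(158.3,234.2))]); v=P-HINGE; print(P,e,"angle deg",np.degrees(np.arctan2(v[2],-(v@EX))),"radius",np.hypot(v[2],v@EX))
s=monitor.sense(); print(np.abs(s["qvel"]).max(),s["finger_gap"],s["clock"])
job.hand_in()
```

```text
[0.46869859 0.2484258  0.20700011] [np.float64(0.0011998563269399623), np.float64(0.0011998563269399161)] angle deg 45.354024833877176 radius 0.15742238370888548
0.0012627009916733347 0.3422151179058698 29.6583
the job is handed in; nothing more can be done
```

I seated the carrier on both pins and let go of it. The cover is now held by its black grip at about 45°, and I handed the job in at about 29.7 s.

**Carrier:** The first grasp closed above the ridge and missed, without moving the carrier. The pictures showed the real fingertips about 19 mm behind the reported TCP, so I corrected for that and the second grasp held. The carrier touched the bed at the expected height with about 6 N, and the pictures showed both pins through their holes. I did not measure its height or tilt again after letting go.

**Cover:** I gripped the tongue at 40 N, and the finger gap matched its 30 mm width. I brought the cover forward in small steps along an arc. At 45° I backed off 2 mm along the fingers, because the arm was pushing the cover towards its hinge with about 21 N. That left about 7 N.

**Last checks:**
- **Angle:** Two camera views gave 45.4°, with the sheet edge at 157 mm from the hinge against the expected 160 mm.
- **Arm and grip:** The arm was still and the grip unchanged.
- **Bench:** The other things looked unmoved in the top view; I judged that by eye.
- **Disagreement:** The wrist and top cameras differed by a constant 2 mm or so. I allowed for it by measuring the carrier against the pins with the same camera.

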